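# Rocker arms into the parts-wash basket

### The arm

A 6-joint arm with a two-finger parallel gripper is mounted at the origin on the work surface. World frame = base frame: x ahead of the robot, y to its left, z up, the work surface at z = 0. Lengths are in m, angles in rad, forces in N, time in s.
With the tool pointing down it reaches from about 0.275 to 0.725 m from the base axis. Payload 15.9 kg.
Tool frame: the origin (TCP) lies between the finger pads, 19 mm behind the fingertips; this is the grasp point; z points along the fingers, y is the direction in which the jaws open and shut (so a half turn about z gives the same grasp; the last joint's range is limited). The gripper opens to 85 mm and grips with 20 to 120 N. Pads are 22 mm wide; open, the fingers measure 114 mm over their backs; the gripper's body (76 mm by 85 mm) begins 54 mm behind the grasp point. The pads swing forward as they close: fully open they stand 13 mm farther back than shut.
Start: joints at [-1.308, 0.213, -0.034, 1.323, 0, 1.571], TCP at [0.13, -0.483, 0.25] pointing down, gripper open.
Joint ranges: [-2.98, 2.98], [-0.74, 1.72], [-1.14, 1.35], [-2.1, 2.04], [-1.57, 1.44], [-3.14, 3.14]. Speed limits (rad/s): [1.89, 1.89, 2.39, 2.57, 3.14, 3.14].

### API

Orientations are given as a unit quaternion [x, y, z, w].
In Python, from cell import status, read_camera, arm, spotter gives the robot as it stands.
- The arm moves only by the tool play_rows, never from a script. Its arguments are lists of equal length, an entry for each row: "offset": the shift along the tool's x, y, z in cm, a list of three; "turn": the turn, a rotation vector about the tool's x, y, z in degrees, a list of three; "claw": the opening, from -1 (shut) to 1 (fully open). In form: {"offset": [[dx, dy, dz], ...], "turn": [[ax, ay, az], ...], "claw": [claw, ...]}. A call has 1 to 8 rows; each row is the pose to reach, as a shift and turn from the pose commanded when the call began, along the tool's axes at that moment; what a row does not reach only later rows make up. A row lasts 1/8 s, in which the tool goes at most 62.5 mm and 10.7 degrees, less where a joint would pass 70% of its speed; a pose out of reach is approached as far as the arm can. A call with a gripper value outside its range is refused whole. The fingers move at their own pace and stop on an object; "grip_force" is the grip in N (left out, the last holds). Time passes only in rows, so rows that repeat a pose let the fingers close. It gives the time, the measured TCP pose, the force and the opening at its end, in the units of the state.
- status.get_obs(): the state, without advancing time (a new reading comes with each control period).
- read_camera(name): name is "side" or "top"; returns a dict with "image" (420x560x3 uint8, red, green, blue), "camera_matrix" (3x3 intrinsics, pixels), "dist" ([k1, k2, p1, p2, k3] as OpenCV has them; the pictures are not rectified), "origin" and "attitude" of the camera in the world. Camera axes: x right, y down, z forward; pixel columns grow to the right and rows downward; lengths in m; the calibration is good to about 2 mm. A picture is of the moment at which its call begins. There is no depth.
- arm.finish_job(): hands the job in, once; it reports no verdict.
Trained networks look in a picture, given as the dict that the camera call returned (one of the last four; its "shot" number tells which), for a name from the list of things; names that differ only in an ending like _2 or _b are one class to them, and where a whole thing is asked for, a point or a joint stands for the part that bears it (a point fixed in the world has none). Each returns a list of dicts, best first, with "score" (0 to 1); they miss things now and then, are a little off and sometimes report something else, mostly with a low value. They report only what shows in the picture. A call takes as long as a camera call. They do not tell look-alikes from the thing itself.
- spotter.recognise(picture, target): "uv" ([column, row] in pixels, amid what is visible of it).
- spotter.regions_of(picture, target): "pixels" (420x560 bool, what is visible of it) and "uv" ([column, row] in pixels, amid what is visible of it).
The state is a dict: "t": time; "joint_positions": joint angles; "qd": joint speeds; "joint_efforts": joint torques, N m; "position": TCP position; "ee_rot": TCP orientation; "contact_force": force on the tool from outside, world axes, zero at the start; "wrist_torque": the same for the moment, N m; "width": finger opening in m.
Only numpy, scipy, OpenCV 4.12 (cv2) and the standard library are available. Lean on these libraries where they do the work, as an engineer would, in place of code of your own. Each camera call takes 0.05 s, during which the arm holds its last target. There are 200 camera calls.

### The job

Get the dirty rocker arms ready for washing: pull the chest's drawer well open, take out the wash basket and hook its bent lip over a rim of the red tank so that it hangs upright inside. Then put every rocker arm that lies on the bench into the hanging basket, and leave the drawer fully shut. Do not shift the bottle, the can or the screwdriver.

Things in the scene. Friction and masses are not known exactly. Their poses are not given: they have to be found in the camera images.
- drawer (a joint): Opening of the chest's drawer in m: 0 = shut, its front flush against the chest, 0.24 = stop. It slides out towards the robot along the chest's -x axis; it has light friction (about 2 N) and stays where it is left.
- drawer_handle (a point): Middle of the aluminium bar handle on the drawer front; it moves with the drawer. The bar is 10 mm thick, 110 mm long (point y axis), its axis 40 mm clear of the front and 130 mm above the bench. The point's -x axis points out of the drawer. Between bar and front there is room for one finger from above.
- chest_front (a point): Blue tool chest, fixed: 300 deep (x), 260 wide (y), 150 mm high, drawer facing -x. This point: middle of its front lower edge. The drawer front (12 mm thick, top edge 142 mm above the bench) is at x -12 to 0 mm when shut. The drawer is 266 long, 232 mm wide inside, floor 18 mm above the bench, side walls 50 mm high. At 0.19 m or more open the basket lifts straight out.
- basket: Aluminium hook-on basket upright in the drawer, 0.22 kg: open bin 124 (x) by 130 (y) by 55 mm high, walls and floor 4 mm. Origin: centre of its underside. On its -x side a plate 4 mm thick, 90 mm wide, in line with the back wall (outer face x = -62 mm), rises to a bent lip pointing away from the bin (-x); above the lip stands a yellow grip tab.
- basket_tab (a point): Grip point on the basket's yellow tab: at basket x = -61 mm, y = 0, z = 101 mm. The tab is 10 mm thick (x), 44 mm wide (y), from 79 to 115 mm above the basket's underside; axes as the basket's. Fingers closing along x hold it; with the TCP here the fingertips just clear the lip.
- basket_lip (a point): Centre of the underside of the top of the basket's lip (basket x = -70, y = 0, z = 75 mm); this rests on the rim when the basket hangs (it then leans up to 6 degrees, as the slot is loose). The lip's top is at z = 79 mm; its down-turned edge, x = -82 to -78 mm, reaches down to z = 53 mm, so the slot that takes the rim is 16 mm wide (x -78 to -62 mm).
- tank: Red open-topped wash tank, empty and fixed to the bench: outer 200 (x) by 240 (y) by 140 mm high, walls 8 mm thick, floor 8 mm. Origin: centre of the underside. Hung over its -x wall, the one nearest the robot, the basket has its axes parallel to the tank's and its back plate just inside that wall (wall's inner face at tank x = -92 mm).
- arm1: A dirty engine rocker arm on the bench: dark steel bar with one copper-coloured end, 92 mm long (its x axis), 22 mm high; its middle 32 mm is a block 24 mm wide (its y axis), the best place to grip; the rest is narrower, 14 to 22 mm. Origin: centre of the underside. About 0.2 kg. Three to five of the five are present.
- arm2: A dirty engine rocker arm on the bench: dark steel bar with one copper-coloured end, 92 mm long (its x axis), 22 mm high; its middle 32 mm is a block 24 mm wide (its y axis), the best place to grip; the rest is narrower, 14 to 22 mm. Origin: centre of the underside. About 0.2 kg. Three to five of the five are present.
- arm3: A dirty engine rocker arm on the bench: dark steel bar with one copper-coloured end, 92 mm long (its x axis), 22 mm high; its middle 32 mm is a block 24 mm wide (its y axis), the best place to grip; the rest is narrower, 14 to 22 mm. Origin: centre of the underside. About 0.2 kg. Three to five of the five are present.
- arm4: A dirty engine rocker arm on the bench: dark steel bar with one copper-coloured end, 92 mm long (its x axis), 22 mm high; its middle 32 mm is a block 24 mm wide (its y axis), the best place to grip; the rest is narrower, 14 to 22 mm. Origin: centre of the underside. About 0.2 kg. Three to five of the five are present.
- arm5: A dirty engine rocker arm on the bench: dark steel bar with one copper-coloured end, 92 mm long (its x axis), 22 mm high; its middle 32 mm is a block 24 mm wide (its y axis), the best place to grip; the rest is narrower, 14 to 22 mm. Origin: centre of the underside. About 0.2 kg. Three to five of the five are present.
- degreaser: Bystander: blue bottle 66 mm across, 190 mm high; origin at its foot.
- spraycan: Bystander: green can 56 mm across, 120 mm high; origin at its foot.
- driver: Bystander: screwdriver lying on the bench, about 200 mm long, handle to its -x.
There are look-alikes about, which are no part of the job. Leave any yellow look-alike of the arm3 alone.

How it is judged:
On the way, in this order (a step that is already met when the one before it is completed fails the run):
1. the drawer is pulled at least 150 mm open (value of joint drawer above 0.15 m), for 0.1 s.
2. the basket hangs upright inside the tank by its lip (z of basket_lip in the frame of tank between 0.134 and 0.147 m and x of basket in the frame of tank between -0.08 and 0.08 m and y of basket in the frame of tank between -0.09 and 0.09 m and angle between basket's own z axis and vertical below 0.16 rad and contact force between basket and tank above 0.3 N), for 0.3 s.
3. every rocker arm is in the hanging basket (all of step 2 and x of arm1 in the frame of basket between -0.065 and 0.065 m and y of arm1 in the frame of basket between -0.065 and 0.065 m and z of arm1 in the frame of basket between 0 and 0.075 m and x of arm2 in the frame of basket between -0.065 and 0.065 m and y of arm2 in the frame of basket between -0.065 and 0.065 m and z of arm2 in the frame of basket between 0 and 0.075 m and x of arm3 in the frame of basket between -0.065 and 0.065 m and y of arm3 in the frame of basket between -0.065 and 0.065 m and z of arm3 in the frame of basket between 0 and 0.075 m and x of arm4 in the frame of basket between -0.065 and 0.065 m and y of arm4 in the frame of basket between -0.065 and 0.065 m and z of arm4 in the frame of basket between 0 and 0.075 m and x of arm5 in the frame of basket between -0.065 and 0.065 m and y of arm5 in the frame of basket between -0.065 and 0.065 m and z of arm5 in the frame of basket between 0 and 0.075 m), for 0.2 s.
At the end, for the whole second after the job is handed in: The basket hangs inside the tank with its lip resting on a rim (lip within 7 mm of the rim's height, tilted less than 9 degrees), every rocker arm present lies in the basket, the drawer is shut to within 10 mm, and all is at rest (all of step 3 and value of joint drawer below 0.01 m and linear speed of each of basket, arm1, arm2, arm3, arm4, arm5 below 0.03 m/s); the robot touches nothing.
It fails at once if the bottle is shifted more than 30 mm (distance of degreaser from where it was at the start of the episode above 0.03 m).
It fails at once if the can is shifted more than 30 mm (distance of spraycan from where it was at the start of the episode above 0.03 m).
It fails at once if the screwdriver is shifted more than 30 mm (distance of driver from where it was at the start of the episode above 0.03 m).
Of arm1, arm2, arm3, arm4, arm5 only 3 to 5 are there at a start; the rules pass over those that are not, and their reading is None.
At some moment in a run one of arm1, arm2, arm3, arm4, arm5 may be knocked a few centimetres aside while the robot is not near it.
It also fails if it takes over 210 s, if anything falls off the work surface, if the arm or the gripper's body presses on something with over 40 N, if the wrist force passes 120 N, or if a joint passes its speed limit or range.

## Working session

There is one attempt and no reset: what is moved stays moved. The work goes in short steps, Python scripts to look and compute and a tool call to move; the robot and the scene stay as the last step left them, time stands still between calls to the robot, and variables do not carry over. Pictures are saved under pics/ and viewed, about 12 in all and at most 16, crops included, and the job is handed in when it is done.

Besides the shell and the picture viewer there is one more tool, called after "Request:" by a JSON object that holds its "fn" and its "kwargs". play_rows: Moves the arm, as the interface text tells. Its arguments: {"type":"object","properties":{"offset":{"type":"array","items":{"type":"array","items":{"type":"number"}}},"turn":{"type":"array","items":{"type":"array","items":{"type":"number"}}},"claw":{"type":"array","items":{"type":"number"}},"grip_force":{"type":"number"}},"required":["offset","turn","claw"]}

```bash
mkdir -p pics; ls
cat > h.py <<'E'
import numpy as np, cv2
from scipy.spatial.transform import Rotation as R
from cell import status, read_camera, arm, spotter
def camR(p):
    a=np.array(p["attitude"],float)
    return a if a.shape==(3,3) else R.from_quat(a).as_matrix()
def ray(p,uv):
    uv=np.array(uv,float).reshape(-1,1,2)
    n=cv2.undistortPoints(uv,np.array(p["camera_matrix"]),np.array(p["dist"]))[:,0]
    return (camR(p)@np.c_[n,np.ones(len(n))].T).T
def onz(p,uv,z):
    d=ray(p,uv); o=np.array(p["origin"]); return o+d*((z-o[2])/d[:,2])[:,None]
def proj(p,X):
    Rm=camR(p).T; o=np.array(p["origin"])
    return cv2.projectPoints(np.array(X,float).reshape(-1,1,3),cv2.Rodrigues(Rm)[0],-Rm@o,np.array(p["camera_matrix"]),np.array(p["dist"]))[0][:,0]
def save(p,n,crop=None,s=1):
    im=p["image"][:,:,::-1]
    if crop: x0,y0,x1,y1=crop; im=im[y0:y1,x0:x1]
    cv2.imwrite("pics/"+n,cv2.resize(im,None,fx=s,fy=s,interpolation=cv2.INTER_CUBIC))
def st():
    o=status.get_obs(); print(round(o["t"],2),np.round(o["position"],4),np.round(R.from_quat(o["ee_rot"]).as_matrix(),2).tolist(),np.round(o["contact_force"],1),round(o["width"],4)); return o
E
python3 - <<'E'
from h import *
o=st(); print(o["ee_rot"])
for n in ("top","side"):
    p=read_camera(n); save(p,n+"0.png")
    print(n,p["origin"],np.round(camR(p),3).tolist(),p["camera_matrix"])
    for t in ("arm1","tank","basket","basket_tab","drawer_handle","degreaser","spraycan","driver"):
        for r in spotter.regions_of(p,t):
            m=r["pixels"].astype(np.uint8); 
            rc=cv2.minAreaRect(cv2.findNonZero(m)) if m.any() else None
            print(t,round(r["score"],2),np.round(r["uv"]),m.sum(),np.round(onz(p,r["uv"],0.011)[0],3),[np.round(x,0) for x in rc] if rc else None)
E
```

```text
pics
0.0 [ 0.1298 -0.4825  0.2495] [[0.97, 0.26, -0.0], [0.26, -0.97, 0.0], [0.0, -0.0, -1.0]] [-0.5 -0.3 -0.9] 0.0853
[ 9.91378838e-01  1.31025504e-01 -7.23162626e-05 -5.57680583e-04]
top [ 0.4136624  -0.11374913  1.19178828] [[-0.006, -0.993, 0.115], [-1.0, 0.006, 0.003], [-0.003, -0.115, -0.993]] [[424.00926579   0.         282.35996921]
 [  0.         424.00926579 204.96378445]
 [  0.           0.           1.        ]]
arm1 0.78 [263. 177.] 256 [ 0.629 -0.056  0.011] [array([261., 176.]), array([ 9., 33.]), np.float64(79.0)]
arm1 0.7 [266. 206.] 245 [ 0.546 -0.064  0.011] [array([263., 207.]), array([33.,  9.]), np.float64(6.0)]
arm1 0.6 [352. 263.] 222 [ 0.388 -0.3    0.011] [array([351., 262.]), array([34.,  7.]), np.float64(22.0)]
arm1 0.54 [260. 244.] 266 [ 0.441 -0.048  0.011] [array([259., 242.]), array([34.,  9.]), np.float64(18.0)]
tank 0.59 [355. 168.] 8173 [ 0.653 -0.317  0.011] [array([354., 163.]), array([ 90., 101.]), np.float64(79.0)]
drawer_handle 0.92 [167. 169.] 1741 [0.653 0.214 0.011] [array([166., 173.]), array([ 24., 108.]), np.float64(84.0)]
degreaser 0.8 [
[... 954 characters left out ...]
]), array([10., 18.]), np.float64(27.0)]
tank 0.86 [341. 262.] 13432 [ 0.665 -0.252  0.011] [array([343., 256.]), array([129., 131.]), np.float64(69.0)]
tank 0.6 [186. 183.] 145 [0.32  0.188 0.011] [array([190., 182.]), array([22.,  8.]), np.float64(63.0)]
drawer_handle 0.83 [289. 152.] 1359 [0.667 0.304 0.011] [array([290., 152.]), array([77., 26.]), np.float64(57.0)]
degreaser 0.87 [375. 184.] 1154 [0.87  0.047 0.011] [array([369., 181.]), array([25., 66.]), np.float64(6.0)]
spraycan 0.88 [236. 320.] 1638 [ 0.402 -0.374  0.011] [array([233., 322.]), array([63., 30.]), np.float64(84.0)]
driver 0.5 [187. 181.] 265 [0.323 0.198 0.011] [array([186., 177.]), array([37., 10.]), np.float64(63.0)]
```

View pics/top0.png

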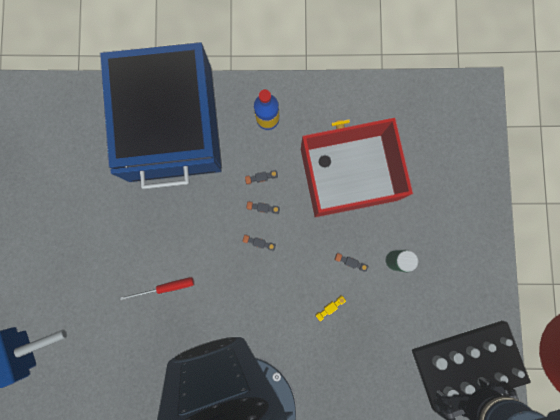

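View pics/side0.png

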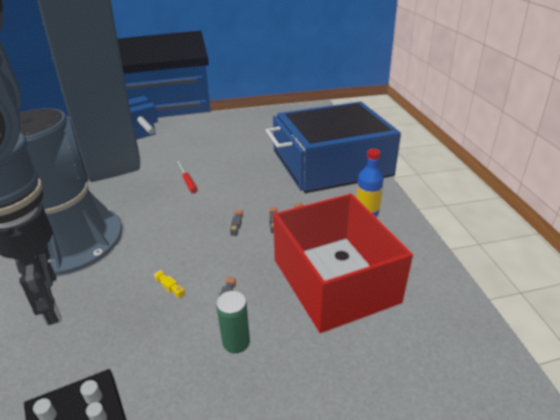

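The top view shows four dark rocker arms, at about (261,177), (263,208), (259,243) and (351,262). The yellow look-alike is at (331,308), the handle bar runs (142,187)–(187,183), and the tank rim corners are about (302,137), (394,119), (411,192) and (317,214). The side view agrees. Next I'll fit the box poses.

```bash
cat > fit.py <<'E'
from h import *
from scipy.optimize import minimize
def boxpts(x,y,yaw,lo,hi):
    c=np.array([[a,b,d] for a in (lo[0],hi[0]) for b in (lo[1],hi[1]) for d in (lo[2],hi[2])])
    q=c.copy(); q[:,0]=x+np.cos(yaw)*c[:,0]-np.sin(yaw)*c[:,1]; q[:,1]=y+np.sin(yaw)*c[:,0]+np.cos(yaw)*c[:,1]; return q
def sil(p,P,S=8):
    m=np.zeros((420,560),np.uint8); h=cv2.convexHull(proj(p,P).astype(np.float32))
    cv2.fillConvexPoly(m,np.round(h*S).astype(np.int32),255,cv2.LINE_AA,shift=3); return m/255.
def fit(views,lo,hi,x0):
    def cost(v): return sum(np.abs(sil(p,boxpts(*v,lo,hi))-m)[roi].sum() for p,m,roi in views)
    sx=np.array([x0]+[np.array(x0)+d for d in ([.015,0,0],[0,.015,0],[0,0,.06])])
    r=minimize(cost,x0,method="Nelder-Mead",options=dict(initial_simplex=sx,xatol=1e-4,fatol=.5,maxiter=300)); return r.x,r.fun
def clean(m):
    m=cv2.morphologyEx(m.astype(np.uint8),cv2.MORPH_CLOSE,np.ones((3,3)))
    n,l,s,_=cv2.connectedComponentsWithStats(m); k=1+s[1:,4].argmax(); m=(l==k).astype(np.uint8)
    c,_=cv2.findContours(m,cv2.RETR_EXTERNAL,cv2.CHAIN_APPROX_NONE); cv2.drawContours(m,c,-1,1,-1); return m.astype(float)
E
python3 - <<'E'
from fit import *
pt,ps=read_camera("top"),read_camera("side")
def box(a,b,c,d):
    r=np.zeros((420,560),bool); r[b:d,a:c]=1; return r
def ch(p): i=p["image"].astype(int); return i[...,0],i[...,1],i[...,2]
V=[];C=[]
for p,rt,rc in ((pt,box(285,112,430,230),box(80,30,235,195)),(ps,box(255,190,425,340),box(260,90,410,200))):
    r,g,b=ch(p)
    ro=rt.copy()
    m=clean(((r>g+50)&rt)); 
    if p is ps: ro[:215,360:]=0
    V.append((p,m,ro))
    m=((b>r+25)|((r<60)&(g<60)&(b<70)))&rc
    ro=rc.copy()
    if p is ps: ro[145:,345:]=0
    C.append((p,clean(m),ro))
for v in (V,V[:1],V[1:]): print("tank",fit(v,[-.1,-.12,0],[.1,.12,.14],[.65,-.32,.2]))
for v in (C,C[:1],C[1:]): print("chest",fit(v,[-.012,-.13,0],[.3,.13,.15],[.62,.22,-.1]))
# handle
r,g,b=ch(pt); m=(r>150)&(g>150)&(b>150)&box(125,160,200,195)
pp=cv2.findNonZero(m.astype(np.uint8))[:,0]; print("handle px",pp.min(0),pp.max(0))
bar=pp[[ (m[q[1]-3:q[1]+4,q[0]-8:q[0]+9].sum()>30) for q in pp]]
X=onz(pt,bar,.13); c=X.mean(0); u=np.linalg.svd(X[:,:2]-c[:2])[2][0]; print("bar",c,u,len(X))
for nme,p in (("t",pt),("s",ps)):
  for t in ("arm1","arm3","driver"):
    for q in spotter.regions_of(p,t):
        mm=q["pixels"]; P=np.argwhere(mm)[:,::-1]; X=onz(p,P,.016)
        if len(X)<20: continue
        c=X.mean(0); u=np.linalg.svd(X[:,:2]-c[:2],full_matrices=False)[2][0]; s=(X[:,:2]-c[:2])@u
        mid=c[:2]+u*(s.max()+s.min())/2
        print(nme,t,round(q["score"],2),np.round(mid,3),"yaw",round(np.degrees(np.arctan2(u[1],u[0]))%180),np.round(np.ptp(s),3),p["image"][mm].mean(0).astype(int))
E
```

```text
tank (array([ 0.63621648, -0.29715721,  0.1819327 ]), np.float64(985.9019607843138))
tank (array([ 0.63808524, -0.2991654 ,  0.19589865]), np.float64(585.5725490196078))
tank (array([ 0.63584746, -0.29421423,  0.18126768]), np.float64(294.1372549019608))
chest (array([0.64487356, 0.19168762, 0.10900789]), np.float64(1146.4745098039216))
chest (array([0.64509751, 0.19028585, 0.12121054]), np.float64(643.4901960784314))
chest (array([0.64189466, 0.20250273, 0.05184021]), np.float64(445.643137254902))
handle px [140 166] [187 188]
bar [0.59061334 0.18721694 0.13      ] [ 0.09845113 -0.99514189] 159
t arm1 0.81 [ 0.447 -0.045] yaw 73 0.093 [100  93  88]
t arm1 0.66 [ 0.632 -0.052] yaw 101 0.094 [98 90 86]
t arm1 0.59 [ 0.545 -0.054] yaw 81 0.09 [100  90  84]
t arm1 0.59 [ 0.269 -0.24 ] yaw 125 0.089 [191 166  27]
t arm1 0.55 [ 0.389 -0.296] yaw 68 0.091 [101  91  85]
t arm3 0.81 [ 0.447 -0.045] yaw 73 0.093 [100  93  88]
t arm3 0.66 [ 0.632 -0.052] yaw 101 0.094 [98 90 86]
t arm3 0.59 [ 0.545 -0.054] yaw 81 0.09 [100  90  84]
t arm3 0.59 [ 0.269 -0.24 ] yaw 125 0.089 [191 166  27]
t arm3 0.55 [ 0.389 -0.296] yaw 68 0.091 [101  91  85]
t driver 0.65 [0.321 0.23 ] yaw 103 0.2 [149  73  72]
s arm1 0.96 [ 0.266 -0.241] yaw 124 0.108 [190 169  38]
s arm1 0.78 [ 0.443 -0.049] yaw 75 0.109 [106  98  94]
s arm1 0.62 [ 0.536 -0.057] yaw 76 0.11 [124 101  95]
s arm1 0.45 [ 0.395 -0.277] yaw 56 0.055 [122 107 102]
s arm3 0.96 [ 0.266 -0.241] yaw 124 0.108 [190 169  38]
s arm3 0.78 [ 0.443 -0.049] yaw 75 0.109 [106  98  94]
s arm3 0.62 [ 0.536 -0.057] yaw 76 0.11 [124 101  95]
s arm3 0.45 [ 0.395 -0.277] yaw 56 0.055 [122 107 102]
s driver 0.66 [0.33  0.182] yaw 101 0.132 [166  60  58]
```

Request:
{"fn": "play_rows", "kwargs": {"offset": [[62,-52.5,0],[62,-52.5,0],[62,-52.5,0],[62,-52.5,0],[62,-52.5,0],[62,-52.5,0],[62,-52.5,0],[62,-52.5,0]], "turn": [[0,0,-81],[0,0,-81],[0,0,-81],[0,0,-81],[0,0,-81],[0,0,-81],[0,0,-81],[0,0,-81]], "claw": [-0.3,-0.3,-0.3,-0.3,-0.3,-0.3,-0.3,-0.3]}}

```text
t: 2.3
position: [0.4153, -0.0697, 0.2503]
ee_rot: [0.667, 0.745, 0.0, 0.0]
contact_force: [-0.1, -1.5, -0.0]
width: 0.0299
```

```bash
cat >> h.py <<'E'
def go(*wps):
    """wps: (x,y,z,jawdeg) with tool down; jaw = world direction of tool y (mod 180). prints offsets/turn from the present pose"""
    o=st(); P=np.array(o["position"]); M=R.from_quat(o["ee_rot"])
    for x,y,z,j in wps:
        f=np.radians(j+90); best=None
        for k in (0,np.pi):
            a=f+k; T=R.from_matrix(np.array([[np.cos(a),np.sin(a),0],[np.sin(a),-np.cos(a),0],[0,0,-1]]))
            rv=np.degrees((M.inv()*T).as_rotvec())
            if best is None or np.linalg.norm(rv)<np.linalg.norm(best): best=rv
        print("to",(x,y,z,j),"off",np.round(M.inv().apply(np.array([x,y,z])-P)*100,1).tolist(),"turn",np.round(best,1).tolist())
E
python3 - <<'E'
from h import *
go((.591,.187,.2,5.7),(.591,.187,.13,5.7)); print(np.round(status.get_obs()["joint_positions"],2))
E
```

```text
2.3 [ 0.4153 -0.0697  0.2503] [[-0.11, 0.99, 0.0], [0.99, 0.11, -0.0], [-0.0, 0.0, -1.0]] [-0.1 -1.5 -0. ] 0.0299
to (0.591, 0.187, 0.2, 5.7) off [23.6, 20.3, 5.0] turn [0.0, 0.0, 0.6]
to (0.591, 0.187, 0.13, 5.7) off [23.6, 20.3, 12.0] turn [0.0, 0.0, 0.6]
[-0.17  0.05 -0.22  1.3  -0.    1.29]
```

Request:
{"fn": "play_rows", "kwargs": {"offset": [[23.6,20.3,5],[23.6,20.3,5],[23.6,20.3,5],[23.6,20.3,5],[23.6,20.3,5],[23.6,20.3,5],[23.6,20.3,5],[23.6,20.3,5]], "turn": [[0,0,0.6],[0,0,0.6],[0,0,0.6],[0,0,0.6],[0,0,0.6],[0,0,0.6],[0,0,0.6],[0,0,0.6]], "claw": [-0.3,-0.3,-0.3,-0.3,-0.3,-0.3,-0.3,-0.3]}}

```text
t: 3.3
position: [0.5912, 0.1834, 0.2008]
ee_rot: [0.673, 0.74, 0.0, 0.0]
contact_force: [-0.3, -0.3, 0.4]
width: 0.0298
```

Run:
```python
from h import *
go((.591,.187,.13,5.7)); p=read_camera("side"); save(p,"s1.png",(220,60,360,200),4)
c,s=np.cos(.1),np.sin(.1)
print(proj(p,[[.591+.055*s,.187-.055*c,.13],[.591-.055*s,.187+.055*c,.13]]))
```

```text
3.3 [0.5912 0.1834 0.2008] [[-0.09, 1.0, 0.0], [1.0, 0.09, 0.0], [0.0, 0.0, -1.0]] [-0.3 -0.3  0.4] 0.0298
to (0.591, 0.187, 0.13, 5.7) off [0.4, 0.0, 7.1] turn [0.0, -0.0, -0.3]
[[278.37108141 145.49739084]
 [267.61611628 129.91400962]]
```

View pics/s1.png

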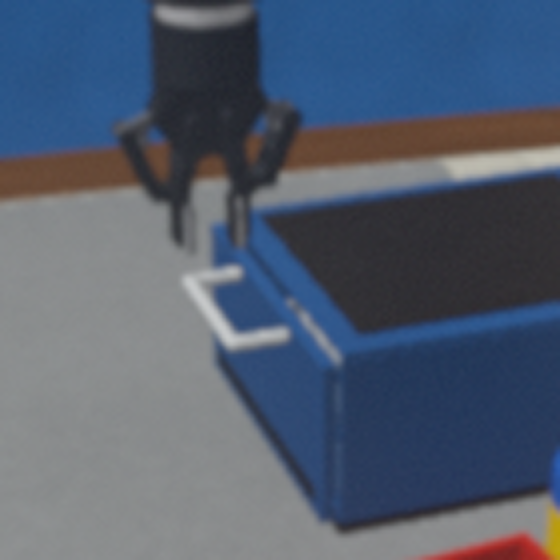

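The crop shows the fingers above the bar, and the predicted bar ends, crop (233,342) and (190,280), match the picture. I'll go down and grip.

Request:
{"fn": "play_rows", "kwargs": {"offset": [[0.2,0,3],[0.2,0,5],[0.2,0,7],[0.2,0,7.1],[0.2,0,7.1],[0.2,0,7.1],[0.2,0,7.1],[0.2,0,7.1]], "turn": [[0,0,0],[0,0,0],[0,0,0],[0,0,0],[0,0,0],[0,0,0],[0,0,0],[0,0,0]], "claw": [-0.3,-0.3,-0.3,-0.3,-0.8,-0.8,-0.8,-0.8], "grip_force": 30}}

```text
t: 4.35
position: [0.5918, 0.1862, 0.1302]
ee_rot: [0.673, 0.74, 0.001, 0.001]
contact_force: [-1.8, -4.0, 8.4]
width: 0.0089
```

Request:
{"fn": "play_rows", "kwargs": {"offset": [[0,-2,0],[0,-5,0],[0,-8,0],[0,-11,0],[0,-14,0],[0,-17,0],[0,-20,0],[0,-22,0]], "turn": [[0,0,0],[0,0,0],[0,0,0],[0,0,0],[0,0,0],[0,0,0],[0,0,0],[0,0,0]], "claw": [-1,-1,-1,-1,-1,-1,-1,-1]}}

```text
t: 5.35
position: [0.3724, 0.1627, 0.1301]
ee_rot: [0.673, 0.739, -0.001, 0.004]
contact_force: [5.8, -31.6, 17.8]
width: 0.0088
```

Request:
{"fn": "play_rows", "kwargs": {"offset": [[0,0,0],[0,0,0],[0,0,0],[0,0,-5],[0,0,-10],[0,0,-12],[-7,0,-15],[-14,0,-15]], "turn": [[0,0,0],[0,0,0],[0,0,0],[0,0,0],[0,0,0],[0,0,0],[0,0,0],[0,0,0]], "claw": [-0.3,-0.3,-0.3,-0.3,-0.3,-0.3,-0.3,-0.3]}}

```text
t: 6.35
position: [0.3845, 0.0456, 0.2791]
ee_rot: [0.672, 0.741, 0.001, 0.001]
contact_force: [2.1, -0.8, -0.0]
width: 0.0298
```

Run:
```python
from h import *
st()
for n in ("top","side"):
    p=read_camera(n); save(p,n+"2.png")
    for t in ("basket","basket_tab","drawer_handle"):
        for r in spotter.regions_of(p,t):
            P=np.argwhere(r["pixels"])[:,::-1]
            print(n,t,round(r["score"],2),np.round(r["uv"]),len(P),P.min(0),P.max(0),np.round(onz(p,r["uv"],0.119)[0],3))
```

```text
6.35 [0.3845 0.0456 0.2791] [[-0.1, 1.0, 0.0], [1.0, 0.1, 0.0], [0.0, 0.0, -1.0]] [ 2.1 -0.8 -0. ] 0.0298
top basket 0.84 [178. 206.] 2171 [149 182] [205 231] [0.536 0.155 0.119]
top basket_tab 0.94 [173. 202.] 2154 [148 182] [204 230] [0.546 0.167 0.119]
top drawer_handle 0.83 [182. 184.] 4170 [126 158] [226 252] [0.592 0.144 0.119]
side basket 0.78 [254. 161.] 1565 [226 141] [282 182] [0.516 0.082 0.119]
side basket_tab 0.89 [250. 165.] 1585 [226 140] [282 182] [0.502 0.06  0.119]
side drawer_handle 0.79 [263. 178.] 3616 [194 126] [304 205] [ 0.525 -0.014  0.119]
```

View pics/top2.png

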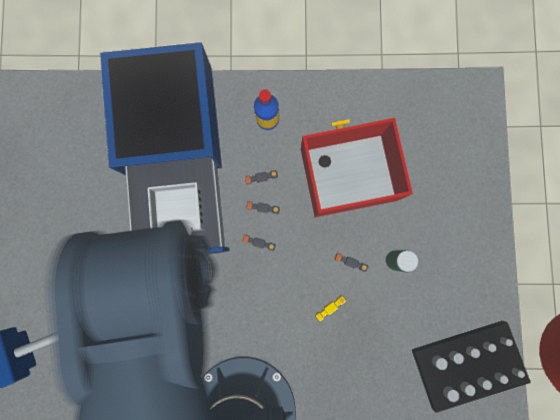

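The drawer is open, with the basket at about (178,206) in the top view, but the arm hides the tab. I'll move aside and look again.

Request:
{"fn": "play_rows", "kwargs": {"offset": [[-6,0,0],[-12,0,0],[-18,0,0],[-24,0,0],[-30,0,0],[-32,0,0],[-32,0,0],[-32,0,0]], "turn": [[0,0,0],[0,0,0],[0,0,0],[0,0,0],[0,0,0],[0,0,0],[0,0,0],[0,0,0]], "claw": [0,0,0,0,0,0,0,0]}}

```text
t: 7.75
position: [0.4144, -0.2708, 0.2777]
ee_rot: [0.672, 0.741, 0.0, -0.0]
contact_force: [-0.4, -0.2, 0.3]
width: 0.0429
```

Run:
```python
from h import *
st()
ims=[]
for n,roi in (("top",(110,140,230,270)),("side",(180,110,320,230))):
    p=read_camera(n); x0,y0,x1,y1=roi
    i=p["image"].astype(int); m=np.zeros((420,560),bool); m[y0:y1,x0:x1]=1
    m&=(i[...,0]>130)&(i[...,1]>110)&(i[...,2]<90)
    P=np.argwhere(m)[:,::-1]
    if len(P): print(n,"yellow",len(P),P.mean(0),P.min(0),P.max(0),np.round(onz(p,P.mean(0),.115+.018 if n=="top" else .115),4))
    ims.append(cv2.resize(p["image"][y0:y1,x0:x1,::-1],None,fx=400/(x1-x0),fy=400/(x1-x0),interpolation=cv2.INTER_CUBIC)[:400]) 
h=min(a.shape[0] for a in ims); cv2.imwrite("pics/c3.png",np.hstack([a[:h] for a in ims])); print([a.shape for a in ims])
```

```text
7.75 [ 0.4144 -0.2708  0.2777] [[-0.1, 1.0, -0.0], [1.0, 0.1, 0.0], [0.0, -0.0, -1.0]] [-0.4 -0.2  0.3] 0.0429
top yellow 60 [170.06666667 229.63333333] [161 228] [179 232] [[0.4756 0.1693 0.133 ]]
side yellow 26 [262.07692308 212.73076923] [233 204] [301 228] [[ 0.4974 -0.1594  0.115 ]]
[(400, 400, 3), (343, 400, 3)]
```

View pics/c3.png

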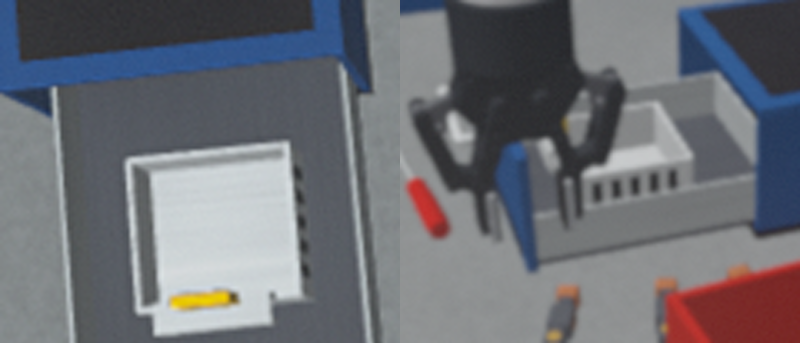

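The tab's top face is at about (170,230) in the top image. I'll move over it.

Run:
```python
from h import *
go((.4755,.169,.26,5.7),(.4755,.169,.121,5.7))
# rim crop from top0
im=cv2.imread("pics/top2.png")[108:222,290:420]; cv2.imwrite("pics/rim.png",cv2.resize(im,None,fx=6,fy=5.2,interpolation=cv2.INTER_CUBIC))
```

```text
7.85 [ 0.4143 -0.2709  0.2779] [[-0.1, 1.0, 0.0], [1.0, 0.1, 0.0], [0.0, 0.0, -1.0]] [-1.  -1.1  0.8] 0.0425
to (0.4755, 0.169, 0.26, 5.7) off [43.2, 10.4, 1.8] turn [0.0, -0.0, -0.1]
to (0.4755, 0.169, 0.121, 5.7) off [43.2, 10.4, 15.7] turn [0.0, -0.0, -0.1]
```

View pics/rim.png

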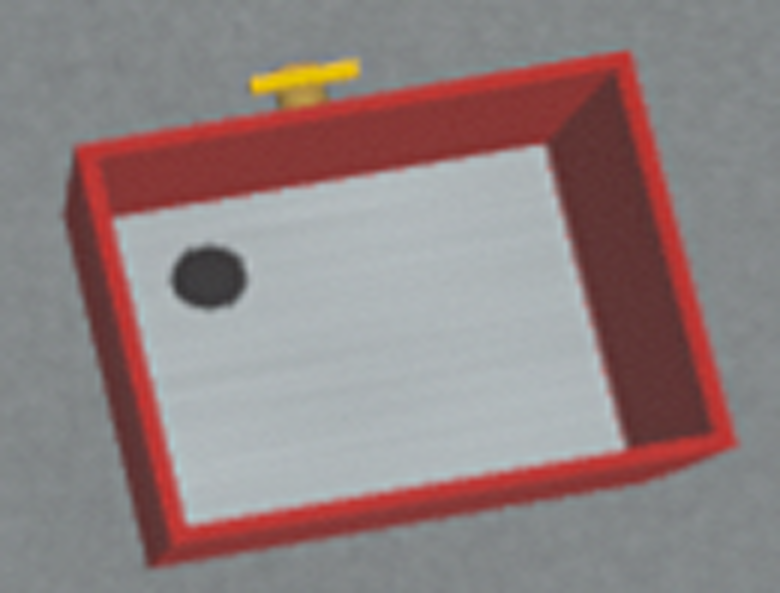

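The rim top shows as a bright-red frame, so I can fit it directly. I'll go above the tab and fit the rim from the saved picture.

Request:
{"fn": "play_rows", "kwargs": {"offset": [[43.2,10.4,0],[43.2,10.4,0],[43.2,10.4,0],[43.2,10.4,0],[43.2,10.4,0],[43.2,10.4,0],[43.2,10.4,1.8],[43.2,10.4,1.8]], "turn": [[0,0,0],[0,0,0],[0,0,0],[0,0,0],[0,0,0],[0,0,0],[0,0,0],[0,0,0]], "claw": [-0.3,-0.3,-0.3,-0.3,-0.3,-0.3,-0.3,-0.3]}}

```text
t: 8.85
position: [0.4753, 0.1714, 0.2587]
ee_rot: [0.671, 0.742, -0.0, -0.001]
contact_force: [-0.6, -0.2, -0.4]
width: 0.0296
```

```bash
cat > rim.py <<'E'
from fit import *
def ring(p,v):
    a=boxpts(*v,[-.1,-.12,.14],[.1,.12,.14]);b=boxpts(*v,[-.092,-.112,.14],[.092,.112,.14])
    return sil(p,a)-sil(p,b)
def fitring(p,im,x0):
    i=im.astype(int); m=(i[...,0]>155)&(i[...,1]<80)&(i[...,2]<80)
    roi=np.zeros(m.shape,bool); roi[108:222,290:420]=1
    w=cv2.GaussianBlur((m&roi).astype(np.float32),(0,0),1.)
    f=lambda v: ((cv2.GaussianBlur(ring(p,v),(0,0),1.)-w)[roi]**2).sum()
    sx=np.array([x0]+[np.array(x0)+d for d in ([.01,0,0],[0,.01,0],[0,0,.04])])
    r=minimize(f,x0,method="Nelder-Mead",options=dict(initial_simplex=sx,xatol=1e-5,fatol=1e-3)); return r.x,r.fun
E
python3 - <<'E'
from rim import *
p=read_camera("top"); v,f=fitring(p,cv2.imread("pics/top2.png")[:,:,::-1],[.638,-.298,.19]); print(v,f)
for d in (-.087,):print("hang tcp",v[0]+d*np.cos(v[2]),v[1]+d*np.sin(v[2]),np.degrees(v[2]))
go((.4755,.169,.121,5.7))
E
```

```text
[ 0.63631689 -0.29840673  0.18946688] 80.37307403836138
hang tcp 0.5508737736935252 -0.3147919064697996 10.855652427397526
8.9 [0.4755 0.1705 0.259 ] [[-0.1, 1.0, -0.0], [1.0, 0.1, -0.0], [0.0, -0.0, -1.0]] [-0.7  0.3 -0.6] 0.0297
to (0.4755, 0.169, 0.121, 5.7) off [-0.2, 0.0, 13.8] turn [-0.1, -0.0, 0.0]
```

Request:
{"fn": "play_rows", "kwargs": {"offset": [[-0.1,0,4],[-0.1,0,8],[-0.1,0,11],[-0.1,0,12.5],[-0.1,0,13.8],[-0.1,0,13.8],[-0.1,0,13.8],[-0.1,0,13.8]], "turn": [[0,0,0],[0,0,0],[0,0,0],[0,0,0],[0,0,0],[0,0,0],[0,0,0],[0,0,0]], "claw": [-0.3,-0.3,-0.3,-0.3,-0.3,-0.3,-0.3,-0.3], "grip_force": 60}}

```text
t: 9.9
position: [0.477, 0.1668, 0.1224]
ee_rot: [0.673, 0.74, 0.001, 0.0]
contact_force: [-0.1, 0.1, -0.3]
width: 0.0296
```

Request:
{"fn": "play_rows", "kwargs": {"offset": [[0,0,0],[0,0,0],[0,0,0],[0,0,0],[0,0,0],[0,0,-0.5],[0,0,-1],[0,0,-1]], "turn": [[0,0,0],[0,0,0],[0,0,0],[0,0,0],[0,0,0],[0,0,0],[0,0,0],[0,0,0]], "claw": [-1,-1,-1,-1,-1,-1,-1,-1], "grip_force": 60}}

```text
t: 10.9
position: [0.4768, 0.1667, 0.1321]
ee_rot: [0.673, 0.74, 0.0, 0.0]
contact_force: [0.0, 0.5, -2.5]
width: 0.0092
```

Request:
{"fn": "play_rows", "kwargs": {"offset": [[0,0,-2],[0,0,-5],[0,0,-8],[0,0,-11],[0,0,-14],[0,0,-16],[0,0,-17],[0,0,-17]], "turn": [[0,0,0],[0,0,0],[0,0,0],[0,0,0],[0,0,0],[0,0,0],[0,0,0],[0,0,0]], "claw": [-1,-1,-1,-1,-1,-1,-1,-1]}}

```text
t: 11.9
position: [0.4767, 0.1667, 0.3017]
ee_rot: [0.673, 0.74, 0.0, 0.0]
contact_force: [0.8, -1.1, -2.7]
width: 0.0093
```

Run:
```python
from h import *
go((.551,-.315,.30,10.9),(.551,-.315,.18,10.9))
p=read_camera("side"); save(p,"s4.png",(160,20,400,220),3)
```

```text
11.9 [0.4767 0.1667 0.3017] [[-0.1, 1.0, 0.0], [1.0, 0.1, 0.0], [0.0, 0.0, -1.0]] [ 0.8 -1.1 -2.7] 0.0093
to (0.551, -0.315, 0.3, 10.9) off [-48.7, 2.8, 0.2] turn [0.0, -0.0, -5.4]
to (0.551, -0.315, 0.18, 10.9) off [-48.7, 2.8, 12.2] turn [0.0, -0.0, -5.4]
```

View pics/s4.png

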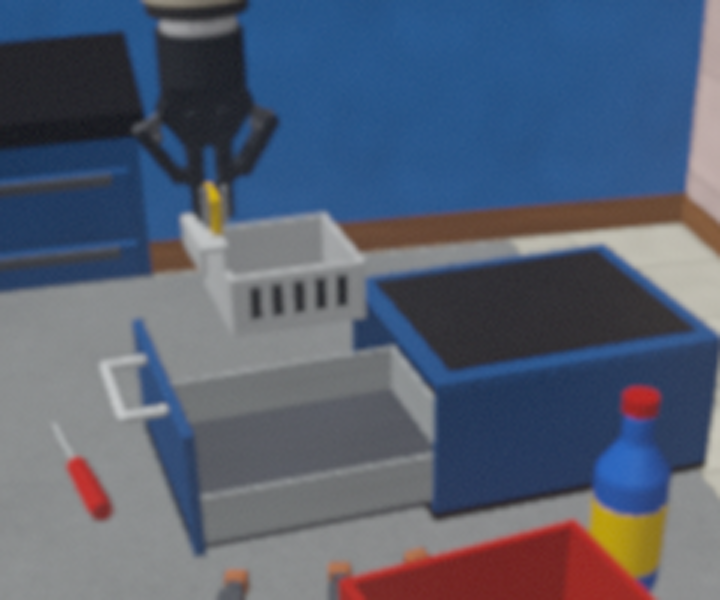

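The basket is held upright above the open drawer. I'll carry it to the tank.

Request:
{"fn": "play_rows", "kwargs": {"offset": [[-3,0.2,0],[-9,0.5,0],[-15,0.8,0],[-21,1.2,0],[-27,1.6,0],[-33,2,0],[-39,2.4,0],[-44,2.8,0]], "turn": [[0,0,0],[0,0,-1],[0,0,-2],[0,0,-3],[0,0,-4],[0,0,-5],[0,0,-5.4],[0,0,-5.4]], "claw": [-1,-1,-1,-1,-1,-1,-1,-1]}}

```text
t: 12.95
position: [0.5459, -0.271, 0.3004]
ee_rot: [0.637, 0.771, -0.0, -0.001]
contact_force: [1.1, 0.9, -3.1]
width: 0.0093
```

Run:
```python
from h import *
go((.551,-.315,.30,10.9),(.551,-.315,.26,10.9))
```

```text
12.95 [ 0.5459 -0.271   0.3004] [[-0.19, 0.98, -0.0], [0.98, 0.19, 0.0], [0.0, -0.0, -1.0]] [ 1.1  0.9 -3.1] 0.0093
to (0.551, -0.315, 0.3, 10.9) off [-4.4, -0.3, 0.0] turn [-0.1, -0.0, -0.1]
to (0.551, -0.315, 0.26, 10.9) off [-4.4, -0.3, 4.0] turn [-0.1, -0.0, -0.1]
```

Request:
{"fn": "play_rows", "kwargs": {"offset": [[-2,-0.1,0],[-4,-0.2,0],[-4.2,-0.3,0],[-4.2,-0.3,2],[-4.2,-0.3,4],[-4.2,-0.3,7],[-4.2,-0.3,9.5],[-4.2,-0.3,9.5]], "turn": [[0,0,0],[0,0,0],[0,0,0],[0,0,0],[0,0,0],[0,0,0],[0,0,0],[0,0,0]], "claw": [-1,-1,-1,-1,-1,-1,-1,-1]}}

```text
t: 13.95
position: [0.5501, -0.3093, 0.2047]
ee_rot: [0.637, 0.771, -0.0, -0.002]
contact_force: [-0.8, 0.2, -1.7]
width: 0.0091
```

Run:
```python
from h import *
go((.551,-.315,.2,10.9),(.551,-.315,.168,10.9))
p=read_camera("side"); a=p["image"][170:330,230:410,::-1]; q=read_camera("top"); b=q["image"][100:260,280:430,::-1]
cv2.imwrite("pics/c5.png",np.hstack([cv2.resize(x,(400,int(400*x.shape[0]/x.shape[1])),interpolation=cv2.INTER_CUBIC)[:355] for x in (a,b)]))
```

```text
13.95 [ 0.5501 -0.3093  0.2047] [[-0.19, 0.98, -0.0], [0.98, 0.19, 0.0], [0.0, -0.0, -1.0]] [-0.8  0.2 -1.7] 0.0091
to (0.551, -0.315, 0.2, 10.9) off [-0.6, -0.0, 0.5] turn [-0.2, -0.2, -0.0]
to (0.551, -0.315, 0.168, 10.9) off [-0.6, -0.0, 3.7] turn [-0.2, -0.2, -0.0]
```

View pics/c5.png

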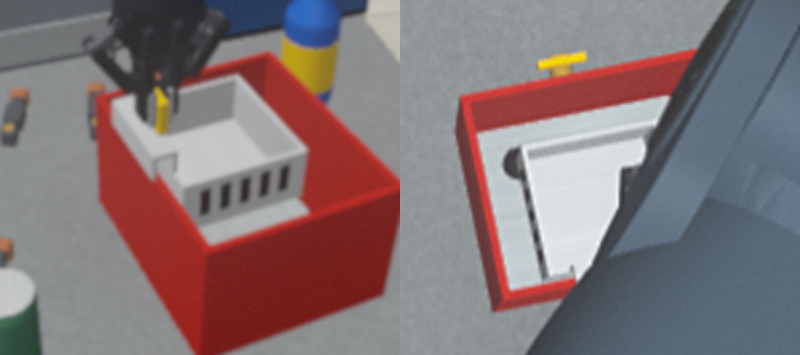

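The lip straddles the near wall and the bin is inside. I'll lower it gently.

Request:
{"fn": "play_rows", "kwargs": {"offset": [[-0.3,0,0.5],[-0.3,0,1],[-0.3,0,1.5],[-0.3,0,2],[-0.3,0,2],[-0.3,0,2],[-0.3,0,2],[-0.3,0,2]], "turn": [[0,0,0],[0,0,0],[0,0,0],[0,0,0],[0,0,0],[0,0,0],[0,0,0],[0,0,0]], "claw": [-1,-1,-1,-1,-1,-1,-1,-1]}}

```text
t: 15.05
position: [0.5519, -0.3135, 0.1868]
ee_rot: [0.637, 0.771, 0.0, 0.0]
contact_force: [0.3, -0.2, -3.0]
width: 0.0094
```

Run:
```python
from h import *
go((.551,-.315,.168,10.9))
```

```text
15.05 [ 0.5519 -0.3135  0.1868] [[-0.19, 0.98, 0.0], [0.98, 0.19, -0.0], [-0.0, 0.0, -1.0]] [ 0.3 -0.2 -3. ] 0.0094
to (0.551, -0.315, 0.168, 10.9) off [-0.1, -0.1, 1.9] turn [0.0, 0.0, -0.0]
```

Request:
{"fn": "play_rows", "kwargs": {"offset": [[0,0,0.5],[0,0,1],[0,0,1.4],[0,0,1.6],[0,0,1.8],[0,0,1.9],[0,0,1.9],[0,0,1.9]], "turn": [[0,0,0],[0,0,0],[0,0,0],[0,0,0],[0,0,0],[0,0,0],[0,0,0],[0,0,0]], "claw": [-1,-1,-1,-1,-1,-1,-1,-1]}}

```text
t: 16.05
position: [0.5519, -0.3135, 0.1691]
ee_rot: [0.637, 0.771, 0.0, 0.001]
contact_force: [-5.3, 3.7, 14.3]
width: 0.0089
```

Request:
{"fn": "play_rows", "kwargs": {"offset": [[0,0,-0.1],[0,0,-0.1],[0,0,-0.1],[0,0,-0.1],[0,0,-2],[0,0,-5],[0,0,-8],[0,0,-12]], "turn": [[0,0,0],[0,0,0],[0,0,0],[0,0,0],[0,0,0],[0,0,0],[0,0,0],[0,0,0]], "claw": [-0.4,-0.3,-0.3,-0.3,-0.3,-0.3,-0.3,-0.3]}}

```text
t: 17.05
position: [0.5515, -0.3133, 0.2882]
ee_rot: [0.637, 0.771, -0.0, -0.001]
contact_force: [0.9, 0.0, 0.6]
width: 0.0299
```

Run:
```python
from h import *
go((.55,-.05,.28,10.9))
p=read_camera("side"); a=p["image"][170:330,230:410,::-1]; q=read_camera("top"); b=q["image"][140:300,210:360,::-1]
cv2.imwrite("pics/c6.png",np.hstack([cv2.resize(x,(400,int(400*x.shape[0]/x.shape[1])),interpolation=cv2.INTER_CUBIC)[:355] for x in (a,b)]))
for q in spotter.regions_of(q,"arm1")[:6]:
    P=np.argwhere(q["pixels"])[:,::-1]; print(round(q["score"],2),np.round(q["uv"]),len(P))
```

```text
17.05 [ 0.5515 -0.3133  0.2882] [[-0.19, 0.98, -0.0], [0.98, 0.19, 0.0], [0.0, -0.0, -1.0]] [0.9 0.  0.6] 0.0299
to (0.55, -0.05, 0.28, 10.9) off [25.9, 4.8, 0.8] turn [-0.1, -0.0, -0.0]
0.72 [263. 173.] 272
0.66 [260. 242.] 263
0.65 [267. 204.] 240
```

View pics/c6.png

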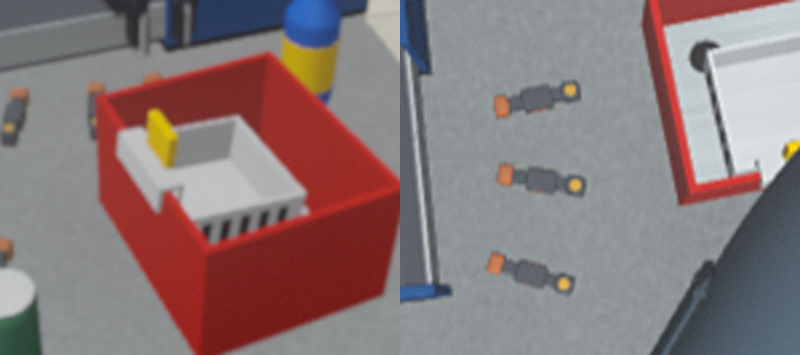

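The basket hangs by its lip over the near wall, upright. Next are the arms.

```bash
cat >> h.py <<'E'
def arms(n="top"):
    p=read_camera(n); out=[]
    for q in spotter.regions_of(p,"arm1"):
        m=q["pixels"]; P=np.argwhere(m)[:,::-1]
        if len(P)<60: continue
        X=onz(p,P,.014); c=X.mean(0); u=np.linalg.svd(X[:,:2]-c[:2],full_matrices=False)[2][0]; s=(X[:,:2]-c[:2])@u
        mid=c[:2]+u*(np.percentile(s,99)+np.percentile(s,1))/2; col=p["image"][m].mean(0)
        jaw=(np.degrees(np.arctan2(u[1],u[0]))+90+90)%180-90
        y=col[0]-col[2]>80
        print("YELLOW" if y else "arm",round(q["score"],2),np.round(mid,3),"jaw",round(jaw,1),"len",round(np.ptp(s),3),"px",np.round(q["uv"]))
        if not y: out.append((mid[0],mid[1],jaw))
    return p,out
E
python3 - <<'E'
from h import *
p,a=arms()
a=sorted(a,key=lambda t:t[0]); go(*[(x,y,z,j) for x,y,j in a for z in (.20,.023)])
E
```

```text
arm 0.82 [ 0.544 -0.056] jaw -9.2 len 0.091 px [265. 205.]
arm 0.66 [ 0.632 -0.051] jaw 11.9 len 0.093 px [261. 175.]
arm 0.51 [ 0.447 -0.044] jaw -15.9 len 0.091 px [259. 242.]
17.3 [ 0.5518 -0.3135  0.2871] [[-0.19, 0.98, -0.0], [0.98, 0.19, 0.0], [0.0, -0.0, -1.0]] [-0.1  1.1  0.2] 0.0304
to (np.float64(0.4468280120457326), np.float64(-0.044240204756734965), 0.2, np.float64(-15.853163989940526)) off [28.4, -5.2, 8.7] turn [-0.0, -0.0, 26.7]
to (np.float64(0.4468280120457326), np.float64(-0.044240204756734965), 0.023, np.float64(-15.853163989940526)) off [28.4, -5.2, 26.4] turn [-0.0, -0.0, 26.7]
to (np.float64(0.544408480256129), np.float64(-0.05567047396879156), 0.2, np.float64(-9.238048430240326)) off [25.5, 4.1, 8.7] turn [-0.0, -0.0, 20.1]
to (np.float64(0.544408480256129), np.float64(-0.05567047396879156), 0.023, np.float64(-9.238048430240326)) off [25.5, 4.1, 26.4] turn [-0.0, -0.0, 20.1]
to (np.float64(0.6318948430464962), np.float64(-0.05085795016884303), 0.2, np.float64(11.859639849440484)) off [24.3, 12.8, 8.7] turn [-0.0, -0.0, -1.0]
to (np.float64(0.6318948430464962), np.float64(-0.05085795016884303), 0.023, np.float64(11.859639849440484)) off [24.3, 12.8, 26.4] turn [-0.0, -0.0, -1.0]
```

Request:
{"fn": "play_rows", "kwargs": {"offset": [[5,2.6,0],[10,5.3,0],[15,8,2],[20,10.5,5],[24.3,12.8,8.7],[24.3,12.8,12],[24.3,12.8,15],[24.3,12.8,15]], "turn": [[0,0,0],[0,0,0],[0,0,-1],[0,0,-1],[0,0,-1],[0,0,-1],[0,0,-1],[0,0,-1]], "claw": [0.3,0.3,0.3,0.3,0.3,0.3,0.3,0.3]}}

```text
t: 18.3
position: [0.6296, -0.0504, 0.1347]
ee_rot: [0.63, 0.776, -0.002, -0.002]
contact_force: [-0.5, -0.2, 0.5]
width: 0.0551
```

Request:
{"fn": "play_rows", "kwargs": {"offset": [[0,0,4],[0,0,8],[0,0,10.5],[0,0,11.4],[0,0,11.4],[0,0,11.4],[0,0,11.4],[0,0,11.4]], "turn": [[0,0,0],[0,0,0],[0,0,0],[0,0,0],[0,0,0],[0,0,0],[0,0,0],[0,0,0]], "claw": [0.3,0.3,0.3,0.3,0.3,0.3,-1,-1], "grip_force": 50}}

```text
t: 19.3
position: [0.632, -0.0508, 0.0245]
ee_rot: [0.63, 0.776, 0.0, 0.0]
contact_force: [-3.7, 0.5, 7.6]
width: 0.0227
```

Request:
{"fn": "play_rows", "kwargs": {"offset": [[0,0,0],[0,0,0],[0,0,0],[0,0,-3],[0,0,-8],[0,0,-14],[0,0,-20],[0,0,-24]], "turn": [[0,0,0],[0,0,0],[0,0,0],[0,0,0],[0,0,0],[0,0,0],[0,0,0],[0,0,0]], "claw": [-1,-1,-1,-1,-1,-1,-1,-1]}}

```text
t: 20.3
position: [0.6319, -0.0507, 0.2669]
ee_rot: [0.63, 0.776, 0.001, 0.001]
contact_force: [1.4, 0.2, -3.9]
width: 0.0229
```

Run:
```python
from h import *
go((.622,-.3285,.25,100.9),(.622,-.3285,.10,100.9))
```

```text
20.3 [ 0.6319 -0.0507  0.2669] [[-0.21, 0.98, 0.0], [0.98, 0.21, -0.0], [-0.0, 0.0, -1.0]] [ 1.4  0.2 -3.9] 0.0229
to (0.622, -0.3285, 0.25, 100.9) off [-27.0, -6.7, 1.7] turn [0.1, 0.1, -89.0]
to (0.622, -0.3285, 0.1, 100.9) off [-27.0, -6.7, 16.7] turn [0.1, 0.1, -89.0]
```

Request:
{"fn": "play_rows", "kwargs": {"offset": [[-3,-0.8,0],[-7,-1.7,0],[-11,-2.7,0],[-15,-3.7,0],[-19,-4.7,0],[-23,-5.7,0],[-27,-6.7,0],[-27,-6.7,0]], "turn": [[0,0,-10],[0,0,-20],[0,0,-30],[0,0,-40],[0,0,-50],[0,0,-60],[0,0,-70],[0,0,-80]], "claw": [-1,-1,-1,-1,-1,-1,-1,-1]}}

```text
t: 21.3
position: [0.6208, -0.3317, 0.2627]
ee_rot: [-0.017, 1.0, 0.0, -0.001]
contact_force: [0.0, 0.7, -3.3]
width: 0.0227
```

Request:
{"fn": "play_rows", "kwargs": {"offset": [[0,0,2],[0,0,5],[0,0,9],[0,0,12],[0,0,14],[0,0,16],[0,0,16.5],[0,0,16.5]], "turn": [[0,0,-9],[0,0,-9],[0,0,-9],[0,0,-9],[0,0,-9],[0,0,-9],[0,0,-9],[0,0,-9]], "claw": [-1,-1,-1,-1,-1,-1,-1,-1]}}

```text
t: 22.3
position: [0.6216, -0.3287, 0.099]
ee_rot: [-0.095, 0.996, 0.0, -0.0]
contact_force: [0.1, -0.0, -2.5]
width: 0.0229
```

Request:
{"fn": "play_rows", "kwargs": {"offset": [[0,0,0],[0,0,0],[0,0,0],[0,0,-3],[0,0,-7],[0,0,-12],[0,0,-17],[0,0,-18]], "turn": [[0,0,0],[0,0,0],[0,0,0],[0,0,0],[0,0,0],[0,0,0],[0,0,0],[0,0,0]], "claw": [-0.2,-0.2,-0.2,-0.2,-0.2,-0.2,-0.2,-0.2]}}

```text
t: 23.3
position: [0.6226, -0.3293, 0.284]
ee_rot: [-0.095, 0.996, -0.002, 0.003]
contact_force: [-0.3, -0.3, -1.1]
width: 0.0342
```

Run:
```python
from h import *
p,a=arms()
a=sorted(a,key=lambda t:t[0]); go(*[(round(x,3),round(y,3),.12,round(j,1)) for x,y,j in a])
p=read_camera("side"); save(p,"s7.png",(230,160,410,320),4)
```

```text
arm 0.77 [ 0.542 -0.005] jaw -9.7 len 0.094 px [246. 208.]
arm 0.68 [ 0.447 -0.044] jaw -16.5 len 0.09 px [258. 243.]
23.4 [ 0.6224 -0.3291  0.2814] [[-0.98, -0.19, 0.0], [-0.19, 0.98, -0.0], [-0.0, -0.0, -1.0]] [-0.4  0.5  0.2] 0.0342
to (np.float64(0.447), np.float64(-0.044), 0.12, np.float64(-16.5)) off [11.9, 31.4, 16.0] turn [-0.3, 0.1, -62.6]
to (np.float64(0.542), np.float64(-0.005), 0.12, np.float64(-9.7)) off [1.8, 33.4, 16.0] turn [-0.3, 0.1, -69.4]
```

View pics/s7.png

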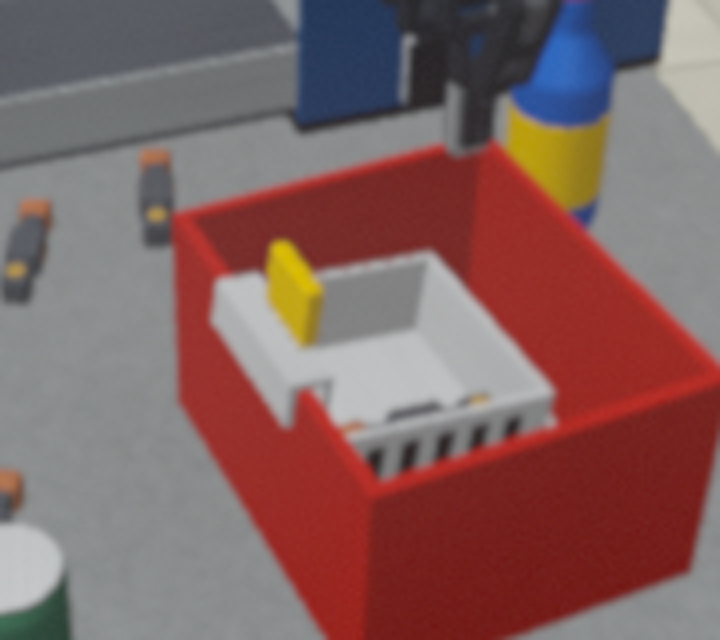

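One arm is in the basket. The middle arm was knocked to (0.542,-0.005), and I've remeasured it; I'll fetch it now.

Request:
{"fn": "play_rows", "kwargs": {"offset": [[0.3,5,0],[0.6,10,0],[1,16,0],[1.3,22,0],[1.6,28,2],[1.8,33.4,6],[1.8,33.4,11],[1.8,33.4,13]], "turn": [[0,0,-10],[0,0,-20],[0,0,-30],[0,0,-40],[0,0,-50],[0,0,-60],[0,0,-69.5],[0,0,-69.5]], "claw": [0.3,0.3,0.3,0.3,0.3,0.3,0.3,0.3]}}

```text
t: 24.45
position: [0.5386, -0.0031, 0.1454]
ee_rot: [-0.647, 0.763, 0.001, -0.002]
contact_force: [-1.0, -0.6, 0.6]
width: 0.0552
```

Request:
{"fn": "play_rows", "kwargs": {"offset": [[0,0,4],[0,0,8],[0,0,11],[0,0,12.6],[0,0,12.6],[0,0,12.6],[0,0,12.6],[0,0,12.6]], "turn": [[0,0,0],[0,0,0],[0,0,0],[0,0,0],[0,0,0],[0,0,0],[0,0,0],[0,0,0]], "claw": [0.3,0.3,0.3,0.3,0.3,0.3,-1,-1], "grip_force": 50}}

```text
t: 25.45
position: [0.5415, -0.0041, 0.0236]
ee_rot: [-0.645, 0.764, -0.0, 0.0]
contact_force: [-5.0, 0.5, 12.3]
width: 0.0234
```

Request:
{"fn": "play_rows", "kwargs": {"offset": [[0,0,0],[0,0,0],[0,0,0],[0,0,-3],[0,0,-8],[0,0,-14],[0,0,-20],[0,0,-24]], "turn": [[0,0,0],[0,0,0],[0,0,0],[0,0,0],[0,0,0],[0,0,0],[0,0,0],[0,0,0]], "claw": [-1,-1,-1,-1,-1,-1,-1,-1]}}

```text
t: 26.45
position: [0.5413, -0.0041, 0.2659]
ee_rot: [-0.645, 0.764, -0.001, 0.001]
contact_force: [0.7, 0.1, -2.4]
width: 0.0226
```

Run:
```python
from h import *
go((.6117,-.2735,.25,100.9),(.6117,-.2735,.10,100.9))
```

```text
26.45 [ 0.5413 -0.0041  0.2659] [[-0.17, -0.99, 0.0], [-0.99, 0.17, -0.0], [-0.0, -0.0, -1.0]] [ 0.7  0.1 -2.4] 0.0226
to (0.6117, -0.2735, 0.25, 100.9) off [25.4, -11.4, 1.6] turn [-0.1, 0.1, 69.5]
to (0.6117, -0.2735, 0.1, 100.9) off [25.4, -11.4, 16.6] turn [-0.1, 0.1, 69.5]
```

Request:
{"fn": "play_rows", "kwargs": {"offset": [[4,-1.8,0],[8,-3.6,0],[12,-5.4,0],[16,-7.2,0],[20,-9,0],[23,-10.4,0],[25.4,-11.4,0],[25.4,-11.4,0]], "turn": [[0,0,10],[0,0,20],[0,0,30],[0,0,40],[0,0,50],[0,0,60],[0,0,69.5],[0,0,69.5]], "claw": [-1,-1,-1,-1,-1,-1,-1,-1]}}

```text
t: 27.45
position: [0.6108, -0.2753, 0.2619]
ee_rot: [-0.093, 0.996, 0.0, -0.0]
contact_force: [-0.1, 0.3, -2.6]
width: 0.0226
```

Request:
{"fn": "play_rows", "kwargs": {"offset": [[0,0,2],[0,0,5],[0,0,9],[0,0,12],[0,0,14],[0,0,16],[0,0,16.5],[0,0,16.5]], "turn": [[0,0,0],[0,0,0],[0,0,0],[0,0,0],[0,0,0],[0,0,0],[0,0,0],[0,0,0]], "claw": [-1,-1,-1,-1,-1,-1,-1,-1]}}

```text
t: 28.45
position: [0.6109, -0.2733, 0.0981]
ee_rot: [-0.095, 0.995, 0.0, 0.0]
contact_force: [0.1, 0.7, -1.6]
width: 0.0228
```

Request:
{"fn": "play_rows", "kwargs": {"offset": [[0,0,0],[0,0,0],[0,0,0],[0,0,-3],[0,0,-7],[0,0,-12],[0,0,-17],[0,0,-18]], "turn": [[0,0,0],[0,0,0],[0,0,0],[0,0,0],[0,0,0],[0,0,0],[0,0,0],[0,0,0]], "claw": [-0.2,-0.2,-0.2,-0.2,-0.2,-0.2,-0.2,-0.2]}}

```text
t: 29.45
position: [0.6118, -0.2741, 0.2816]
ee_rot: [-0.095, 0.996, -0.001, 0.002]
contact_force: [-0.3, -0.9, -1.0]
width: 0.0341
```

Run:
```python
from h import *
p,a=arms()
a=sorted(a,key=lambda t:t[0]); go(*[(round(x,3),round(y,3),.15,round(j,1)) for x,y,j in a])
```

```text
arm 0.75 [ 0.446 -0.046] jaw -17.6 len 0.088 px [262. 243.]
29.55 [ 0.6114 -0.2739  0.2787] [[-0.98, -0.19, 0.0], [-0.19, 0.98, -0.0], [-0.0, -0.0, -1.0]] [-0.1 -0.5 -0.1] 0.0339
to (np.float64(0.446), np.float64(-0.046), 0.15, np.float64(-17.6)) off [12.0, 25.5, 12.8] turn [-0.1, 0.1, -61.5]
```

Request:
{"fn": "play_rows", "kwargs": {"offset": [[2,4,0],[4,8,0],[6.5,13.5,0],[9,19,0],[12,25.5,2],[12,25.5,6],[12,25.5,11],[12,25.5,13]], "turn": [[0,0,-10],[0,0,-20],[0,0,-30],[0,0,-40],[0,0,-50],[0,0,-60],[0,0,-62],[0,0,-62]], "claw": [0.3,0.3,0.3,0.3,0.3,0.3,0.3,0.3]}}

```text
t: 30.55
position: [0.4423, -0.0453, 0.1439]
ee_rot: [-0.594, 0.804, 0.002, -0.002]
contact_force: [0.1, -0.6, 0.9]
width: 0.0555
```

Request:
{"fn": "play_rows", "kwargs": {"offset": [[0,0,4],[0,0,8],[0,0,11],[0,0,12.4],[0,0,12.4],[0,0,12.4],[0,0,12.4],[0,0,12.4]], "turn": [[0,0,0],[0,0,0],[0,0,0],[0,0,0],[0,0,0],[0,0,0],[0,0,0],[0,0,0]], "claw": [0.3,0.3,0.3,0.3,0.3,0.3,-1,-1], "grip_force": 50}}

```text
t: 31.55
position: [0.4455, -0.0458, 0.0244]
ee_rot: [-0.594, 0.805, -0.0, 0.0]
contact_force: [-6.9, 1.0, 20.8]
width: 0.0228
```

Request:
{"fn": "play_rows", "kwargs": {"offset": [[0,0,0],[0,0,0],[0,0,0],[0,0,-3],[0,0,-8],[0,0,-14],[0,0,-20],[0,0,-24]], "turn": [[0,0,0],[0,0,0],[0,0,0],[0,0,0],[0,0,0],[0,0,0],[0,0,0],[0,0,0]], "claw": [-1,-1,-1,-1,-1,-1,-1,-1]}}

```text
t: 32.55
position: [0.4452, -0.0458, 0.2667]
ee_rot: [-0.594, 0.805, -0.001, 0.001]
contact_force: [0.7, 0.2, -3.7]
width: 0.0227
```

Run:
```python
from h import *
go((.617,-.301,.25,100.9),(.617,-.301,.122,100.9))
p=read_camera("top"); save(p,"t8.png",(280,100,430,240),4); arms("side")
```

```text
32.55 [ 0.4452 -0.0458  0.2667] [[-0.29, -0.96, 0.0], [-0.96, 0.29, -0.0], [-0.0, -0.0, -1.0]] [ 0.7  0.2 -3.7] 0.0227
to (0.617, -0.301, 0.25, 100.9) off [19.3, -23.9, 1.7] turn [-0.1, 0.1, 62.0]
to (0.617, -0.301, 0.122, 100.9) off [19.3, -23.9, 14.5] turn [-0.1, 0.1, 62.0]
arm 0.8 [ 0.645 -0.21 ] jaw -82.8 len 0.084 px [327. 250.]
YELLOW 0.79 [ 0.266 -0.241] jaw 34.6 len 0.106 px [166. 287.]
arm 0.57 [0.477 0.457] jaw -8.4 len 0.194 px [227. 142.]
arm 0.44 [ 0.396 -0.275] jaw -33.7 len 0.052 px [227. 284.]
```

View pics/t8.png

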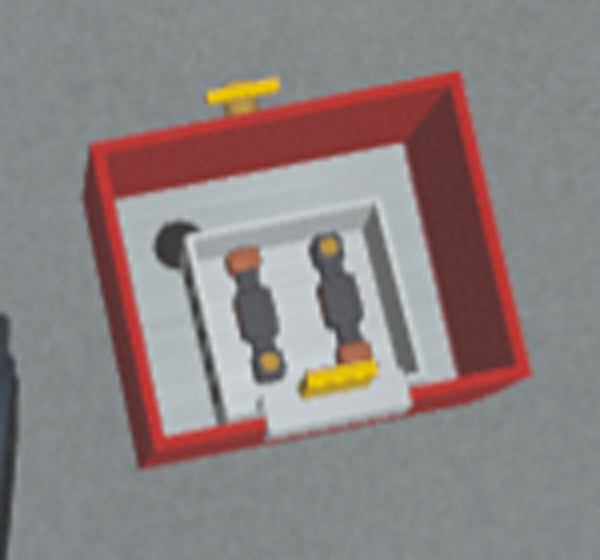

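Both arms lie parallel in the basket, at crop (256,312) and (340,300), with a gap between them for the third.

Request:
{"fn": "play_rows", "kwargs": {"offset": [[3,-3.7,0],[6,-7.4,0],[9,-11.1,0],[12,-14.8,0],[15,-18.5,0],[17.5,-21.6,0],[19.3,-23.9,0],[19.3,-23.9,0]], "turn": [[0,0,10],[0,0,20],[0,0,30],[0,0,40],[0,0,50],[0,0,60],[0,0,62],[0,0,62]], "claw": [-1,-1,-1,-1,-1,-1,-1,-1]}}

```text
t: 33.7
position: [0.6166, -0.302, 0.2605]
ee_rot: [-0.094, 0.996, 0.001, -0.002]
contact_force: [-0.5, -0.1, -1.8]
width: 0.0229
```

Request:
{"fn": "play_rows", "kwargs": {"offset": [[0,0,2],[0,0,5],[0,0,8],[0,0,11],[0,0,13],[0,0,14.5],[0,0,15],[0,0,15]], "turn": [[0,0,0],[0,0,0],[0,0,0],[0,0,0],[0,0,0],[0,0,0],[0,0,0],[0,0,0]], "claw": [-1,-1,-1,-1,-1,-1,-1,-1]}}

```text
t: 34.7
position: [0.6165, -0.3005, 0.1138]
ee_rot: [-0.095, 0.996, 0.0, 0.0]
contact_force: [0.2, 0.7, -2.3]
width: 0.0228
```

Request:
{"fn": "play_rows", "kwargs": {"offset": [[0,0,0],[0,0,0],[0,0,0],[0,0,-3],[0,0,-7],[0,0,-12],[0,0,-16],[0,0,-16.5]], "turn": [[0,0,0],[0,0,0],[0,0,0],[0,0,0],[0,0,0],[0,0,0],[0,0,0],[0,0,0]], "claw": [-0.2,-0.2,-0.2,-0.2,-0.2,-0.2,-0.2,-0.2]}}

```text
t: 35.7
position: [0.6174, -0.3011, 0.2819]
ee_rot: [-0.095, 0.996, -0.001, 0.002]
contact_force: [0.7, -0.3, -0.6]
width: 0.034
```

Run:
```python
from h import *
p,a=arms(); arms("side")
go((.45,-.03,.27,-22),(.389,-.296,.27,-22))
```

```text
YELLOW 0.9 [ 0.266 -0.24 ] jaw 35.0 len 0.11 px [168. 289.]
arm 0.67 [ 0.645 -0.205] jaw -85.3 len 0.078 px [328. 249.]
arm 0.61 [ 0.645 -0.237] jaw -82.5 len 0.091 px [331. 258.]
arm 0.6 [ 0.396 -0.275] jaw -34.9 len 0.052 px [228. 284.]
35.9 [ 0.6163 -0.3005  0.2774] [[-0.98, -0.19, -0.0], [-0.19, 0.98, 0.0], [0.0, 0.0, -1.0]] [0.  0.2 0.3] 0.0342
to (0.45, -0.03, 0.27, -22) off [11.2, 29.7, 0.8] turn [0.1, -0.0, -57.1]
to (0.389, -0.296, 0.27, -22) off [22.2, 4.7, 0.8] turn [0.1, -0.0, -57.1]
```

Request:
{"fn": "play_rows", "kwargs": {"offset": [[3,0.7,0],[7,1.5,0],[12,2.5,0],[17,3.6,0],[22.2,4.7,2],[22.2,4.7,6],[22.2,4.7,11],[22.2,4.7,13]], "turn": [[0,0,-10],[0,0,-20],[0,0,-30],[0,0,-40],[0,0,-50],[0,0,-57],[0,0,-57],[0,0,-57]], "claw": [0.4,0.4,0.4,0.4,0.4,0.4,0.4,0.4]}}

```text
t: 36.9
position: [0.3875, -0.2949, 0.1452]
ee_rot: [-0.558, 0.83, 0.002, -0.001]
contact_force: [-1.1, -0.1, 1.0]
width: 0.06
```

Request:
{"fn": "play_rows", "kwargs": {"offset": [[0,0,4],[0,0,8],[0,0,11],[0,0,12.3],[0,0,12.3],[0,0,12.3],[0,0,12.3],[0,0,12.3]], "turn": [[0,0,0],[0,0,0],[0,0,0],[0,0,0],[0,0,0],[0,0,0],[0,0,0],[0,0,0]], "claw": [0.4,0.4,0.4,0.4,0.4,0.4,-1,-1], "grip_force": 50}}

```text
t: 37.9
position: [0.39, -0.2966, 0.0263]
ee_rot: [-0.558, 0.83, -0.0, 0.0]
contact_force: [-3.1, 1.5, 3.8]
width: 0.0239
```

Request:
{"fn": "play_rows", "kwargs": {"offset": [[0,0,0],[0,0,0],[0,0,0],[0,0,-3],[0,0,-8],[0,0,-14],[0,0,-20],[0,0,-24]], "turn": [[0,0,0],[0,0,0],[0,0,0],[0,0,0],[0,0,0],[0,0,0],[0,0,0],[0,0,0]], "claw": [-1,-1,-1,-1,-1,-1,-1,-1]}}

```text
t: 38.9
position: [0.3898, -0.2964, 0.2687]
ee_rot: [-0.558, 0.83, -0.001, 0.0]
contact_force: [1.3, -1.3, -2.7]
width: 0.0227
```

Run:
```python
from h import *
go((.617,-.301,.25,100.9),(.617,-.301,.15,100.9))
p=read_camera("top"); a=p["image"][100:240,280:430,::-1]; p=read_camera("side"); b=p["image"][200:340,200:350,::-1]
cv2.imwrite("pics/c9.png",cv2.resize(np.hstack([a,b]),(800,373),interpolation=cv2.INTER_CUBIC))
```

```text
38.9 [ 0.3898 -0.2964  0.2687] [[-0.38, -0.93, 0.0], [-0.93, 0.38, -0.0], [0.0, -0.0, -1.0]] [ 1.3 -1.3 -2.7] 0.0227
to (0.617, -0.301, 0.25, 100.9) off [-8.1, -21.2, 1.9] turn [-0.2, 0.0, 57.0]
to (0.617, -0.301, 0.15, 100.9) off [-8.1, -21.2, 11.9] turn [-0.2, 0.0, 57.0]
```

View pics/c9.png

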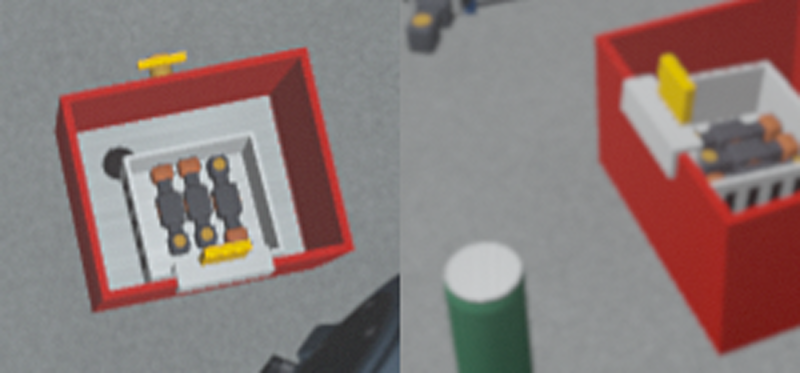

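Three arms lie side by side and the fourth is in the gripper. I'll lay it crosswise on top.

Request:
{"fn": "play_rows", "kwargs": {"offset": [[-1.5,-4,0],[-3,-8,0],[-4.5,-12,0],[-6,-16,0],[-7.3,-19,0],[-8.2,-21.5,0],[-8.2,-21.5,0],[-8.2,-21.5,0]], "turn": [[0,0,-8],[0,0,-16],[0,0,-24],[0,0,-33],[0,0,-33],[0,0,-33],[0,0,-33],[0,0,-33]], "claw": [-1,-1,-1,-1,-1,-1,-1,-1]}}

```text
t: 40.0
position: [0.6193, -0.3014, 0.2649]
ee_rot: [0.771, -0.637, -0.001, 0.0]
contact_force: [-0.1, -0.4, -1.2]
width: 0.0227
```

Request:
{"fn": "play_rows", "kwargs": {"offset": [[0,0,2],[0,0,5],[0,0,8],[0,0,11],[0,0,13],[0,0,14.2],[0,0,14.6],[0,0,14.6]], "turn": [[0,0,0],[0,0,0],[0,0,0],[0,0,0],[0,0,0],[0,0,0],[0,0,0],[0,0,0]], "claw": [-1,-1,-1,-1,-1,-1,-1,-1]}}

```text
t: 41.0
position: [0.62, -0.3015, 0.1204]
ee_rot: [0.771, -0.637, 0.001, -0.0]
contact_force: [3.1, 1.1, -2.0]
width: 0.0226
```

Run:
```python
from h import *
go((.620,-.3005,.122,10.9))
```

```text
41.0 [ 0.62   -0.3015  0.1204] [[0.19, -0.98, 0.0], [-0.98, -0.19, -0.0], [0.0, -0.0, -1.0]] [ 3.1  1.1 -2. ] 0.0226
to (0.62, -0.3005, 0.122, 10.9) off [-0.1, -0.0, -0.2] turn [-0.1, -0.0, -0.0]
```

Request:
{"fn": "play_rows", "kwargs": {"offset": [[0,0,0],[0,0,0],[0,0,0],[0,0,-2],[0,0,-6],[0,0,-10],[0,0,-14],[0,0,-16]], "turn": [[0,0,0],[0,0,0],[0,0,0],[0,0,0],[0,0,0],[0,0,0],[0,0,0],[0,0,0]], "claw": [-0.2,-0.2,-0.2,-0.2,-0.2,-0.2,-0.2,-0.2]}}

```text
t: 42.0
position: [0.6198, -0.3018, 0.283]
ee_rot: [0.771, -0.637, 0.002, -0.0]
contact_force: [0.2, 0.7, 0.2]
width: 0.0341
```

Run:
```python
from h import *
p=read_camera("top"); i=p["image"]; m=np.zeros((420,560),np.uint8); m[240:285,120:240]=((i.min(2)>150)*1)[240:285,120:240]
n,l,s,c=cv2.connectedComponentsWithStats(m)
for k in range(1,n):
    if s[k,4]>30: print(s[k],c[k])
save(p,"t10.png")
go((.372,.163,.28,6),(.372,.163,.13,6))
```

```text
[130 240   3  16  32] [131.3125  247.90625]
42.05 [ 0.6199 -0.3018  0.2847] [[0.19, -0.98, 0.0], [-0.98, -0.19, -0.0], [0.0, -0.0, -1.0]] [ 0.7 -0.4  2.5] 0.0343
to (0.372, 0.163, 0.28, 6) off [-50.3, 15.6, 0.2] turn [-0.2, -0.2, 4.8]
to (0.372, 0.163, 0.13, 6) off [-50.4, 15.7, 15.2] turn [-0.2, -0.2, 4.8]
```

View pics/t10.png

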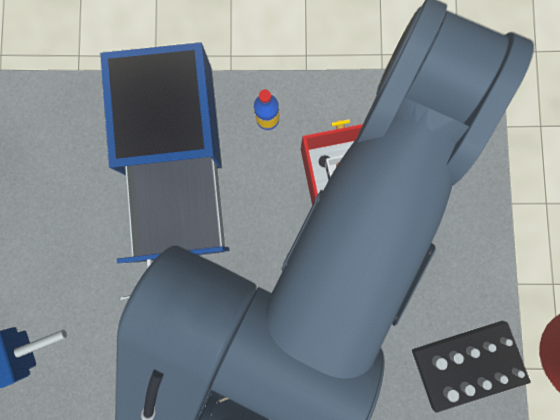

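The top view shows the bench clear of dark arms, the drawer still open and the arm hiding the handle. I'll go back to the handle at its last known pose.

Request:
{"fn": "play_rows", "kwargs": {"offset": [[-6,1.8,0],[-12,3.7,0],[-18,5.6,0],[-24,7.4,0],[-30,9.3,0],[-36,11.2,0],[-42,13,0],[-48,14.9,0]], "turn": [[0,0,0],[0,0,1],[0,0,2],[0,0,3],[0,0,4],[0,0,4.8],[0,0,4.8],[0,0,4.8]], "claw": [-0.3,-0.3,-0.3,-0.3,-0.3,-0.3,-0.3,-0.3]}}

```text
t: 43.05
position: [0.3865, 0.1339, 0.2798]
ee_rot: [0.743, -0.669, 0.0, -0.001]
contact_force: [0.9, -0.4, 0.0]
width: 0.0298
```

Run:
```python
from h import *
go((.372,.163,.2,6),(.372,.163,.13,6))
p=read_camera("side"); a=p["image"][200:320,260:400,::-1]; b=p["image"][90:210,140:280,::-1]
cv2.imwrite("pics/c11.png",cv2.resize(np.hstack([a,b]),(800,343),interpolation=cv2.INTER_CUBIC))
c,s=np.cos(.105),np.sin(.105)
print((proj(p,[[.372+k*s,.163-k*c,.13] for k in (.055,-.055)])-[140,90])*800/280+[400,0])
```

```text
43.05 [0.3865 0.1339 0.2798] [[0.1, -0.99, 0.0], [-0.99, -0.1, 0.0], [-0.0, -0.0, -1.0]] [ 0.9 -0.4  0. ] 0.0298
to (0.372, 0.163, 0.2, 6) off [-3.0, 1.1, 8.0] turn [-0.1, 0.0, 0.0]
to (0.372, 0.163, 0.13, 6) off [-3.0, 1.2, 15.0] turn [-0.1, 0.0, 0.0]
[[577.9788332  195.65388988]
 [560.42829795 147.1281709 ]]
```

View pics/c11.png

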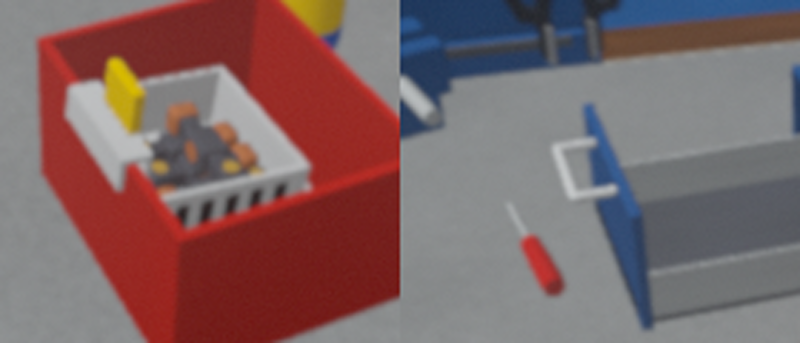

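The fourth arm lies on top inside the basket. The handle bar ends at (575,195) and (556,147) agree with the prediction to about 1 px.

Request:
{"fn": "play_rows", "kwargs": {"offset": [[-1.5,0.6,3],[-2.7,1.2,8],[-2.7,1.2,8],[-2.7,1.2,11],[-2.7,1.2,14],[-2.7,1.2,15],[-2.7,1.2,15],[-2.7,1.2,15]], "turn": [[0,0,0],[0,0,0],[0,0,0],[0,0,0],[0,0,0],[0,0,0],[0,0,0],[0,0,0]], "claw": [-0.3,-0.3,-0.3,-0.3,-0.3,-0.3,-0.3,-0.3]}}

```text
t: 44.1
position: [0.374, 0.1585, 0.1311]
ee_rot: [0.743, -0.669, 0.0, -0.001]
contact_force: [0.3, -0.1, 0.4]
width: 0.0296
```

Request:
{"fn": "play_rows", "kwargs": {"offset": [[0,0,0],[0,0,0],[0,0,0],[0,0,0],[0,-2,0],[0,-4,0],[0,-7,0],[0,-10,0]], "turn": [[0,0,0],[0,0,0],[0,0,0],[0,0,0],[0,0,0],[0,0,0],[0,0,0],[0,0,0]], "claw": [-1,-1,-1,-1,-1,-1,-1,-1], "grip_force": 25}}

```text
t: 45.1
position: [0.4737, 0.1693, 0.1305]
ee_rot: [0.744, -0.669, 0.0, -0.001]
contact_force: [-4.0, 3.5, 13.5]
width: 0.0091
```

Run:
```python
from h import *
go((.591,.1855,.13,6))
```

```text
45.1 [0.4737 0.1693 0.1305] [[0.11, -0.99, 0.0], [-0.99, -0.11, 0.0], [-0.0, -0.0, -1.0]] [-4.   3.5 13.5] 0.0091
to (0.591, 0.1855, 0.13, 6) off [-0.4, -11.8, 0.1] turn [-0.1, 0.0, 0.1]
```

Request:
{"fn": "play_rows", "kwargs": {"offset": [[0,-2.5,0],[0,-5,0],[0,-7.5,0],[0,-9.5,0],[0,-11,0],[0,-11.6,0],[0,-11.9,0],[0,-11.9,0]], "turn": [[0,0,0],[0,0,0],[0,0,0],[0,0,0],[0,0,0],[0,0,0],[0,0,0],[0,0,0]], "claw": [-1,-1,-1,-1,-1,-1,-1,-1]}}

```text
t: 46.1
position: [0.5917, 0.1821, 0.1306]
ee_rot: [0.744, -0.669, 0.0, -0.001]
contact_force: [0.4, 3.8, 5.0]
width: 0.0089
```

Request:
{"fn": "play_rows", "kwargs": {"offset": [[0,-0.2,0],[0,-0.3,0],[0,-0.3,0],[0,-0.3,0]], "turn": [[0,0,0],[0,0,0],[0,0,0],[0,0,0]], "claw": [-1,-1,-1,-1]}}

```text
t: 46.6
position: [0.5936, 0.1823, 0.1305]
ee_rot: [0.744, -0.669, -0.0, -0.0]
contact_force: [-6.9, 3.3, 9.5]
width: 0.009
```

Request:
{"fn": "play_rows", "kwargs": {"offset": [[0,0,0],[0,0,0],[0,0,0],[0,0,-4],[0,0,-9],[0,0,-13],[3,3,-14],[6,8,-14]], "turn": [[0,0,0],[0,0,0],[0,0,0],[0,0,0],[0,0,0],[0,0,0],[0,0,0],[0,0,0]], "claw": [-0.3,-0.3,-0.3,-0.3,-0.3,-0.3,-0.3,-0.3]}}

```text
t: 47.6
position: [0.521, 0.1131, 0.2701]
ee_rot: [0.744, -0.669, 0.001, -0.001]
contact_force: [0.5, -0.4, 0.8]
width: 0.03
```

Request:
{"fn": "play_rows", "kwargs": {"offset": [[5,2,0],[10,4,0],[15,5,0],[18,5,0],[18,5,0],[18,5,0],[18,5,0],[18,5,0]], "turn": [[0,0,0],[0,0,0],[0,0,0],[0,0,0],[0,0,0],[0,0,0],[0,0,0],[0,0,0]], "claw": [-0.3,-0.3,-0.3,-0.3,-0.3,-0.3,-0.3,-0.3]}}

```text
t: 48.6
position: [0.49, -0.07, 0.2697]
ee_rot: [0.744, -0.668, -0.0, -0.0]
contact_force: [-0.2, -0.1, -0.2]
width: 0.0301
```

Run:
```python
from h import *
from rim import *
st(); arms(); arms("side")
p=read_camera("top"); save(p,"t12.png",(90,90,430,330),2.3)
i=p["image"]; m=np.zeros((420,560),bool); m[178:192,143:186]=(i.min(2)>150)[178:192,143:186]
P=np.argwhere(m)[:,::-1]; print("bar",len(P),np.round(onz(p,P.mean(0),.13),4) if len(P) else "")
```

```text
48.6 [ 0.49   -0.07    0.2697] [[0.11, -0.99, 0.0], [-0.99, -0.11, 0.0], [-0.0, -0.0, -1.0]] [-0.2 -0.1 -0.2] 0.0301
arm 0.81 [ 0.639 -0.317] jaw 11.4 len 0.101 px [357. 175.]
arm 0.67 [ 0.636 -0.341] jaw -77.1 len 0.093 px [364. 179.]
arm 0.65 [ 0.633 -0.311] jaw -76.5 len 0.096 px [357. 181.]
arm 0.61 [ 0.626 -0.283] jaw -77.8 len 0.099 px [344. 182.]
YELLOW 0.5 [ 0.269 -0.239] jaw 35.8 len 0.094 px [329. 308.]
arm 0.77 [ 0.649 -0.207] jaw 8.0 len 0.102 px [329. 251.]
arm 0.69 [ 0.644 -0.237] jaw -82.5 len 0.094 px [321. 261.]
arm 0.59 [ 0.645 -0.205] jaw -83.5 len 0.079 px [320. 249.]
bar 151 [[0.5924 0.1958 0.13  ]]
```

View pics/t12.png

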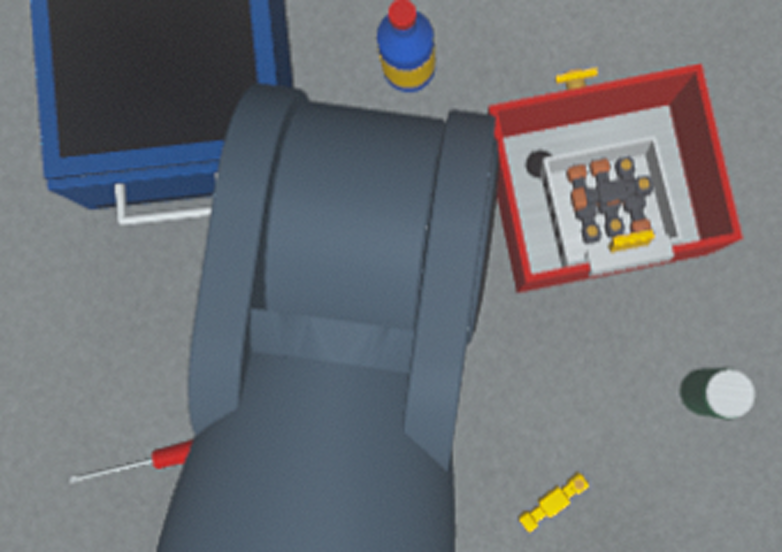

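The picture shows all four arms in the hanging basket (three side by side, one across), the drawer front flush with the chest, and the bottle, can and screwdriver in place. Handing in.

```bash
python3 -c "
from h import *
print(arm.finish_job()); st()"
```

```text
the job is handed in; nothing more can be done
None
the job is handed in; nothing more can be done
```

The job is done and handed in at about 49 s of the 210 s. I opened the drawer about 0.22 m and hung the basket by its lip over the tank's near wall. Four rocker arms were present; I put them in the basket (three side by side, one across on top) and pushed the drawer shut.

**Last checks:**
- **Arms:** the top view shows all four in the basket and none left on the part of the bench in view. The detector also found four in the basket. One arm was knocked about 5 cm aside during the run, and I remeasured it before gripping.
- **Basket:** it looks upright and seated on the rim. I judged this from the pictures and did not measure the tilt.
- **Drawer:** the handle is within about 2 mm in x of where it was when shut at the start, and the push met resistance at the end. The arm partly hid the bar in that last view, so its y reading (0.196 instead of 0.187) is not reliable.
- **Left alone:** the bottle, can, screwdriver and yellow look-alike look unmoved, and the gripper was clear of everything.

**Disagreements:** the side view alone placed the arms in the basket several centimetres off. It projects them onto bench height, so I ignored it. During the opening pull there was a sideways force of about 32 N, which had no visible effect.

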